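# Zero the height comparator on the master, then swap in the kiln prop

### The arm

A 6-joint arm with a two-finger parallel gripper is mounted at the origin on the work surface. World frame = base frame: x ahead of the robot, y to its left, z up, the work surface at z = 0. Lengths are in m, angles in rad, forces in N, time in s.
With the tool pointing down it reaches from about 0.275 to 0.725 m from the base axis. Payload 5.6 kg.
Tool frame: the origin (TCP) lies at the very end of the fingers, on their centre line; the grasp point (between the pads) lies 19 mm behind it; z points along the fingers, x is the direction in which the jaws open and shut, and the axes are right-handed (so a half turn about z gives the same grasp; the last joint's range is limited). The gripper opens to 85 mm and grips with 20 to 120 N. Pads are 22 mm wide; open, the fingers measure 114 mm over their backs; the gripper's body (76 mm by 85 mm) begins 54 mm behind the grasp point. The pads swing forward as they close: fully open they stand 13 mm farther back than shut.
Start: joints at [1.504, 0.255, 0.108, 0, -1.424, -0.285], TCP at [0.189, 0.516, 0.231] pointing down, gripper open.
Joint ranges: [-2.95, 2.95], [-1.21, 1.97], [-1.09, 1.5], [-2.87, 1.71], [-2.94, -0.07], [-3.05, 3.05]. Speed limits (rad/s): [2.57, 2.57, 3.14, 3.14, 3.14, 3.14].

### API

Orientations are given as a rotation vector (axis times angle).
In Python, from cell import get_state, viewer, ticket gives the robot as it stands.
- The arm moves only by the shell command python3 -m crank 'ROWS'. ROWS is JSON, a list of rows, each a list of 3 entries, a list of its own where there are three numbers: the turn, a rotation vector about the world's x, y, z in rad, then the shift along the world's x, y, z in m, then the finger opening in m, from 0 to 0.0854. In form: [[[ax, ay, az], [tx, ty, tz], grip], ...]. A call has 1 to 5 rows; each row shifts and turns the commanded pose from where the row before left it; what a row does not reach is not made up. A row lasts 1/12 s, in which the tool goes at most 41.7 mm and 7.16 degrees, less where a joint would pass 70% of its speed; a pose out of reach is approached as far as the arm can. A call with a gripper value outside its range is refused whole. The fingers move at their own pace and stop on an object; the grip force is fixed at half the most. Time passes only in rows, so rows that do not move let the fingers close. It gives the time, the measured TCP pose, the force and the opening at its end, in the units of the state.
- get_state(): the state, without advancing time (a new reading comes with each control period).
- viewer.get_image(name): name is "side" or "top"; returns the picture (480x640x3 uint8, red, green, blue); there is no depth.
- viewer.camera_model(name): a dict with "intrinsics" (3x3 intrinsics, pixels), "cam_to_world" (4x4, takes a point from camera to world coordinates). Camera axes: x right, y down, z forward; pixel columns grow to the right and rows downward; lengths in m; the calibration is good to about 2 mm. A picture is of the moment at which its call begins. camera_model takes no time and is no camera call.
- ticket.close_job(): hands the job in, once; it reports no verdict.
Trained networks look in the newest picture that a camera, given by its name, has taken for a name from the list of things; names that differ only in an ending like _2 or _b are one class to them, and where a whole thing is asked for, a point or a joint stands for the part that bears it (a point fixed in the world has none). Each returns a list of dicts, best first, with "score" (0 to 1); they miss things now and then, are a little off and sometimes report something else, mostly with a low value. They report only what shows in the picture. A call takes as long as a camera call. They do not tell look-alikes from the thing itself.
- viewer.silhouettes(thing, camera): "region" (480x640 bool, what is visible of it).
- viewer.pinpoint(thing, camera): "at" ([x, y, z] in m, in the coordinates of the camera as it stood for that picture, good to about 4 mm: a listed point, or the origin of a listed thing).
The state is a dict: "t": time; "qpos": joint angles; "dq": joint speeds; "joint_torque": joint torques, N m; "ee_pos": TCP position; "eef_rot": TCP orientation; "ft_force": force on the tool from outside, world axes, zero at the start; "ft_torque": the same for the moment, N m; "finger_gap": finger opening in m.
Only numpy, scipy, OpenCV 4.12 (cv2) and the standard library are available. Lean on these libraries where they do the work, as an engineer would, in place of code of your own. Each camera call takes 0.05 s, during which the arm holds its last target. There are 200 camera calls.

### The job

With the master bar in the comparator, slide the head down by its black fin until the needle stands at zero in the green band, and let go. Then draw the master out along the channel without shifting the head, lay it on the blue pad, and slide the terracotta kiln prop in under the roller, pushing gently until you feel it seat against the red stop; leave it lying there fully home with the roller resting on it. Press the stop with no more than about 12 N, never drive the roller to the end of its travel, and leave the other things on the table alone.

Things in the scene. Friction and masses are not known exactly. Their poses are not given: they have to be found in the camera images.
- home (a point): point on the comparator where the gauging table (16 mm above the worktop) meets the red end stop. x points level along the gauging channel from its open mouth towards the stop, y across it, z up. The roller's axis is 20 mm before the stop (x = -20), the head arm hangs over x = -34 to 92, the column stands at x = 72.
- gauge: green comparator base, fixed, 110 mm wide; origin on the worktop under the roller, axes as home. The 33 mm channel runs from home x = -70 to -2 between guides 14 mm high (inner faces 6 mm high, then sloping outwards; 60 mm over their backs). Base and gauging table begin at home x = -75: the tail of a bar in the channel overhangs there, free to be gripped from above.
- stop: red end stop, rigid, 28 mm wide, standing 20 mm above the gauging table; its -x face passes through the home point. Its origin lies on the worktop under the roller, 20 mm before that face.
- head (a joint): how far (m) the green comparator head has slid down its column: 0 highest, 0.030 lowest, about 0.013 to 0.026 when zeroed. A friction clamp holds it where it is left; it takes roughly 5 to 20 N to slide it, up or down. How far the roller hangs below the head is set differently each time (6 mm span), so only the needle tells when it is zeroed.
- fin (a point): centre of the black upright grip fin on top of the head, 16 mm thick (across the channel), 30 mm long (along it), reaching 19 mm above and 26 mm below this point to the arm. Moves with the head; same axes as home. Grip it to slide the head up or down.
- needle (a joint): angle in rad of the red needle on the 86 mm white dial, clockwise positive: 0 is the zero mark (long tick at the top, green band of +-0.25). 0.3 rad for each mm that the brass roller (18 mm in diameter, 10 mm wide, on a sprung plunger under the head) is pushed up: -1.2 hanging free (spring 3 N), 0 at 4 mm (5 N), 2.4 at the end of its travel, 12 mm (9 N).
- master_mid (a point): centre of the master: steel bar with a blue band round its middle, 120 long (its x axis), 30 wide, 40 high, 0.35 kg. Both top ends are ramped (8 mm down over 14 mm), either end may lead. Starts lying in the gauging channel at the stop with the head raised above it.
- part_mid (a point): centre of the part: terracotta-coloured kiln prop, 120 long (its x axis), 30 wide, 41.5 high, about 0.28 kg; same ramped top ends as the master, so that pushed along the channel it lifts the roller. Starts on the cork board.
- pad_top (a point): centre of the top of the blue pad, 150 (its x axis) x 80 x 4 mm, fixed on the worktop: the master's resting place, empty at the start.
- board_top (a point): centre of the top of the cork board, 150 (its x axis) x 80 x 4 mm, fixed on the worktop; the part lies on it at the start.
- paint_a: bystander: blue paint jar 42 mm across, 75 high; origin at its underside
- paint_b: bystander: grey paint jar 38 mm across, 70 high; origin at its underside
- bowl: bystander: white bowl 90 mm across, 50 high; origin at its underside
- cup: bystander: blue cup 68 mm across, 65 high; origin at its underside
- brush: bystander: paint brush 180 mm long lying on the table
- stub: bystander: round terracotta prop 36 mm across, 45 high; origin at its underside
Things that resemble listed ones, but are neither listed nor needed, are in the scene too. What is shaped like the gauge but pink is not meant.

How it is judged:
On the way, in this order (a step that is already met when the one before it is completed fails the run):
1. the needle stands in the green band on the master lying at the stop, and the head has been let go (x of master_mid in the frame of home between -0.0625 and -0.057 m and y of master_mid in the frame of home between -0.003 and 0.003 m and z of master_mid in the frame of home between 0.017 and 0.023 m and angle between the x axis of master_mid and the x axis of home, either way round below 0.08 rad and value of joint needle between -0.25 and 0.25 rad and contact force between the fingers and gauge below 0.3 N), for 0.2 s.
2. the master lies on the blue pad (horizontal distance between master_mid and pad_top below 0.025 m and z of master_mid in the frame of pad_top between 0.017 and 0.023 m and angle between master_mid's own z axis and vertical below 0.1 rad), for 0.2 s.
3. the kiln prop is felt against the stop (more than 1 N) (x of part_mid in the frame of home between -0.0625 and -0.057 m and y of part_mid in the frame of home between -0.003 and 0.003 m and z of part_mid in the frame of home between 0.01775 and 0.02375 m and angle between the x axis of part_mid and the x axis of home, either way round below 0.08 rad and contact force between stop and anything else above 1 N), for 0.05 s.
At the end, for the whole second after the job is handed in: Kiln prop flat in the channel, within 2.5 mm of the red stop, 3 mm of the middle and 0.08 rad, roller resting on it; needle +0.10 to +0.80 rad (a kept zero gives +0.45); master flat on the blue pad, centre within 25 mm of the pad's (all of step 2 and x of part_mid in the frame of home between -0.0625 and -0.057 m and y of part_mid in the frame of home between -0.003 and 0.003 m and z of part_mid in the frame of home between 0.01775 and 0.02375 m and angle between the x axis of part_mid and the x axis of home, either way round below 0.08 rad and value of joint needle between 0.1 and 0.8 rad); the robot touches nothing.
It fails at once if the plunger is driven to the end of its travel (needle past 2.2 rad) (value of joint needle above 2.2 rad).
It fails at once if the end stop is pushed with more than 16 N (contact force between stop and anything else above 16 N).
It fails at once if a bystander is moved by more than 20 mm (distance of any of paint_a, paint_b, bowl, cup, brush, stub from where it was at the start of the episode above 0.02 m).
It also fails if it takes over 61 s, if anything falls off the work surface, if the arm or the gripper's body presses on something with over 40 N, if the wrist force passes 120 N, or if a joint passes its speed limit or range.

## Working session

There is one attempt and no reset: what is moved stays moved. The work goes in short steps, Python scripts to look and compute and a shell command to move; the robot and the scene stay as the last step left them, time stands still between calls to the robot, and variables do not carry over. Pictures are saved under pics/ and viewed, about 8 in all and at most 12, crops included, and the job is handed in when it is done.

```bash
ls; mkdir -p pics; cat > h.py <<'E'
import numpy as np,cv2
from cell import get_state,viewer,ticket
def img(n,f):
    im=viewer.get_image(n); cv2.imwrite('pics/'+f,im[:,:,::-1]); return im
def W(p,c):
    T=np.array(viewer.camera_model(c)["cam_to_world"]); return T[:3,:3]@np.array(p)+T[:3,3]
def proj(p,c):
    m=viewer.camera_model(c);T=np.linalg.inv(np.array(m["cam_to_world"]));q=T[:3,:3]@np.array(p)+T[:3,3];u=np.array(m["intrinsics"])@q;return u[:2]/u[2]
def ray(u,v,z,c):
    m=viewer.camera_model(c);T=np.array(m["cam_to_world"]);d=T[:3,:3]@np.linalg.inv(np.array(m["intrinsics"]))@[u,v,1];o=T[:3,3];return o+d*(z-o[2])/d[2]
E
python3 - <<'E'
from h import *
np.set_printoptions(precision=4,suppress=True)
a=img('side','s1.png');b=img('top','t1.png')
cv2.imwrite('pics/both.png',cv2.resize(np.vstack([a,b])[:,:,::-1],None,fx=.625,fy=.625))
for n in ['home','gauge','stop','fin','master_mid','part_mid','pad_top','board_top','stub','cup','bowl','paint_a','brush']:
  for c in ['side','top']:
    for r in viewer.pinpoint(n,c)[:3]: print(n,c,round(r['score'],2),W(r['at'],c))
for c in ['side','top']: print(c,viewer.camera_model(c))
print(get_state())
E
```

```text
pics
home side 0.88 [0.5561 0.1056 0.0141]
home side 0.69 [ 0.2369 -0.3479  0.0168]
home top 0.92 [0.5677 0.1058 0.0132]
home top 0.89 [ 0.2413 -0.3431  0.0183]
gauge side 0.61 [0.5574 0.0821 0.0012]
gauge side 0.55 [ 0.2323 -0.3676 -0.0032]
gauge side 0.34 [0.5578 0.1077 0.0186]
gauge top 0.81 [ 0.2388 -0.3655 -0.0009]
gauge top 0.66 [ 0.5591  0.0847 -0.0023]
stop side 0.59 [0.559  0.0961 0.1634]
stop side 0.48 [ 0.558   0.0851 -0.0009]
stop top 0.56 [ 0.2404 -0.3683  0.0005]
fin side 0.71 [0.5612 0.0962 0.166 ]
fin side 0.62 [ 0.23   -0.3553  0.164 ]
fin side 0.24 [0.5513 0.0459 0.0343]
fin top 0.74 [ 0.2456 -0.3558  0.1645]
fin top 0.69 [0.5602 0.0962 0.166 ]
fin top 0.6 [0.5496 0.044  0.036 ]
master_mid side 0.96 [0.551  0.0438 0.036 ]
master_mid top 0.69 [0.5516 0.0436 0.0337]
part_mid side 0.97 [ 0.4539 -0.2466  0.0222]
part_mid side 0.47 [0.5592 0.084  0.0011]
part_mid side 0.33 [ 0.6579  0.2897 -0.0005]
part_mid top 0.95 [ 0.4605 -0.2455  0.0264]
part_mid top 0.45 [0.5663 0.1042 0.0167]
pad_top side 0.8 [ 0.6043 -0.2796  0.0037]
pad_top top 0.67 [0.5706 0.1037 0.0144]
pad_top
[... 1109 characters left out ...]
6317],
       [  0.    ,   0.    ,   1.    ]]), 'cam_to_world': array([[ 0.0306, -0.9964,  0.0786,  0.4001],
       [-0.9995, -0.0305,  0.0022, -0.0059],
       [ 0.0002, -0.0786, -0.9969,  1.2393],
       [ 0.    ,  0.    ,  0.    ,  1.    ]])}
{'t': 1.4, 'qpos': array([ 1.5036,  0.2551,  0.1082,  0.    , -1.4239, -0.2846]), 'dq': array([ 0.0027,  0.0004, -0.0002,  0.0006,  0.0006, -0.001 ]), 'joint_torque': array([  0.0013, -38.64  ,  23.807 ,   5.3682,  -0.0005,   0.    ]), 'ee_pos': array([0.1895, 0.5163, 0.2313]), 'eef_rot': array([-1.7984,  2.5759,  0.    ]), 'ft_force': array([ 0.5665, -0.0469,  0.7407]), 'ft_torque': array([0.0309, 0.0272, 0.0163]), 'finger_gap': 0.08540538189570551}
```

View pics/t1.png

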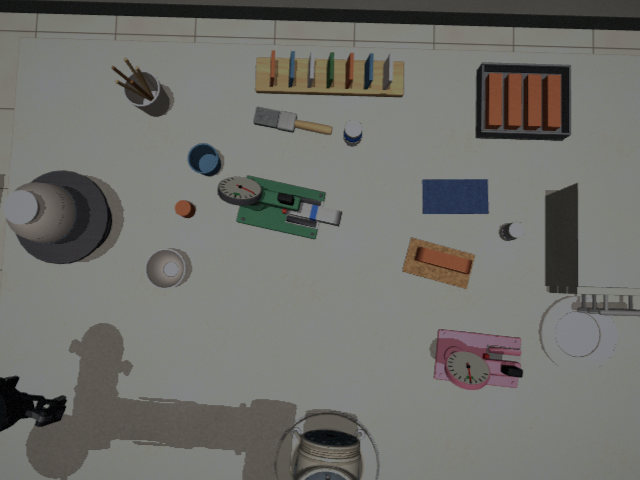

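View pics/s1.png

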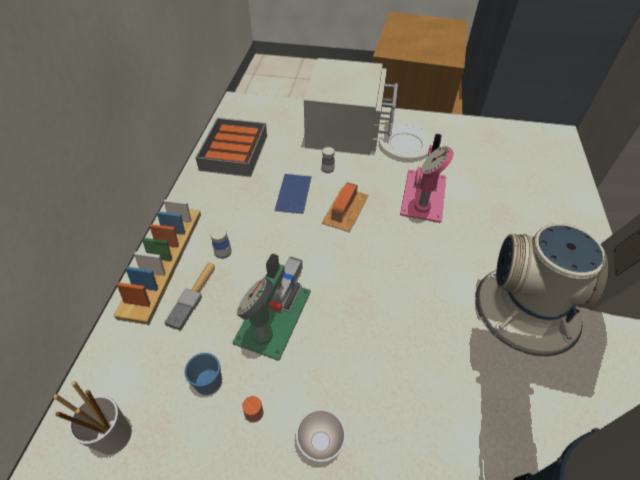

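The green comparator is around (0.56, 0.08) with its channel opening towards -y. The part is on the cork board and the empty pad lies beyond it. Next I'll fit the poses.

```bash
cat > fit.py <<'E'
from h import *
from scipy.optimize import minimize
from itertools import product
np.set_printoptions(precision=4,suppress=True)
def hull(x,y,a,dims,z0,c):
    L,w,h=dims;R=np.array([[np.cos(a),-np.sin(a)],[np.sin(a),np.cos(a)]])
    P=[]
    for sx,sy in product((-1,1),(-1,1)):
        for dx,dz in (((0,0),(0,h-.008),(-.014,h)) if h>.03 else ((0,0),(0,h))):
            p=R@[sx*(L/2+dx),sy*w/2]+[x,y]; P.append(proj([*p,z0+dz],c))
    return cv2.convexHull((np.array(P)).astype(np.float32))
def iou(q,masks,dims,z0):
    s=0
    for c,m in masks.items():
        k=8;H=hull(*q,dims,z0,c)
        r=np.zeros((480*2,640*2),np.uint8);cv2.fillConvexPoly(r,np.round((H*2+.5)*16).astype(np.int32),1,shift=4)
        M=cv2.resize(m.astype(np.uint8),(1280,960),interpolation=cv2.INTER_NEAREST)
        s+=(r&M).sum()/(r|M).sum()
    return -s
def fit(masks,dims,z0,q0):
    best=None
    for da in (-.1,0,.1):
        q=np.array(q0)+[0,0,da]
        S=np.vstack([q,q+[.008,0,0],q+[0,.008,0],q+[0,0,.1]])
        r=minimize(iou,q,args=(masks,dims,z0),method='Nelder-Mead',options=dict(initial_simplex=S,xatol=1e-4,fatol=1e-5))
        if best is None or r.fun<best.fun:best=r
    return best
E
python3 - <<'E'
from fit import *
a=viewer.get_image('side');b=viewer.get_image('top')
def near(n,c,p):
    best=None
    for r in viewer.silhouettes(n,c):
        ys,xs=np.nonzero(r['region']);
        d=np.hypot(*(np.array([xs.mean(),ys.mean()])-proj(p,c)))
        if d<30 and (best is None or r['score']>best[0]): best=(r['score'],r['region'])
    return None if best is None else best[1]
for n,p,d,z0,q0 in [('part_mid',[.457,-.246,.02],(.12,.03,.0415),.004,(.457,-.246,-1.8)),('pad_top',[.606,-.276,0],(.15,.08,.004),0,(.606,-.276,-1.57)),('board_top',[.453,-.236,0],(.15,.08,.004),0,(.453,-.236,-1.8))]:
    # colour masks as fallback
    hs={c:cv2.cvtColor(i,cv2.COLOR_RGB2HSV) for c,i in (('side',a),('top',b))}
    M={}
    for c in hs:
        H,S,V=cv2.split(hs[c])
        if n=='pad_top': m=(H>100)&(H<130)&(S>90)
        elif n=='part_mid': m=((H<11)|(H>175))&(S>130)
        else: m=(H<22)&(S>90)
        u,v=proj(p,c).astype(int)
        k,l=cv2.connectedComponents(m.astype(np.uint8)); i=l[v,u]
        M[c]=l==i if i else None
        s=near(n,c,p)
        print(n,c,None if M[c] is None else M[c].sum(), None if s is None else s.sum())
    for c in list(M)+[None]:
        ms={k:v for k,v in M.items() if c in(k,None) and v is not None}
        if ms:
            r=fit(ms,d,z0,q0);print(n,c,r.x,r.fun/len(ms))
cv2.imwrite('pics/cg.png',np.hstack([cv2.resize(b[165:250,225:350],None,fx=4,fy=4,interpolation=2),cv2.resize(a[245:365,225:320],None,fx=3,fy=3,interpolation=2)[:340]])[:,:,::-1])
E
```

```text
part_mid side 352 554
part_mid top 774 852Traceback (most recent call last):
  File "<stdin>", line 27, in <module>
  File "fit.py", line 25, in fit
    r=minimize(iou,q,args=(masks,dims,z0),method='Nelder-Mead',options=dict(initial_simplex=S,xatol=1e-4,fatol=1e-5))
    res = _minimize_neldermead(fun, x0, args, callback, bounds=bounds,
                               **options)
    fxr = func(xr)
    fx = function(np.copy(x), *(wrapper_args + args))
  File "fit.py", line 15, in iou
    k=8;H=hull(*q,dims,z0,c)
          ~~~~^^^^^^^^^^^^^^
  File "fit.py", line 10, in hull
    p=R@[sx*(L/2+dx),sy*w/2]+[x,y]; P.append(proj([*p,z0+dz],c))
                                             ~~~~^^^^^^^^^^^^^^
  File "h.py", line 8, in proj
    m=viewer.camera_model(c);T=np.linalg.inv(np.array(m["cam_to_world"]));q=T[:3,:3]@np.array(p)+T[:3,3];u=np.array(m["intrinsics"])@q;return u[:2]/u[2]
ValueError: time passes only in moves, steps and waits
```

```bash
sed -i 's/^def img/CM={c:viewer.camera_model(c) for c in ("side","top")}\ndef img/; s/viewer.camera_model(c)\([;\["]\)/CM[c]\1/' h.py; sed -i 's/for c in ("side","top")}$/for c in ("side","top")}/' h.py; sed -i 's/^CM=.*/CM={c:viewer.camera_model(c) for c in ("side","top")}/' h.py
cat > m.py <<'E'
from fit import *
a=viewer.get_image('side');b=viewer.get_image('top')
def near(n,c,p):
    best=None
    for r in viewer.silhouettes(n,c):
        ys,xs=np.nonzero(r['region']);
        d=np.hypot(*(np.array([xs.mean(),ys.mean()])-proj(p,c)))
        if d<30 and (best is None or r['score']>best[0]): best=(r['score'],r['region'])
    return None if best is None else best[1]
E
cat > p.py <<'E'
from m import *
for n,p,d,z0,q0 in [('part_mid',[.457,-.246,.02],(.12,.03,.0415),.004,(.457,-.246,-1.8)),('pad_top',[.606,-.276,0],(.15,.08,.004),0,(.606,-.276,-1.57)),('board_top',[.453,-.236,0],(.15,.08,.004),0,(.453,-.236,-1.8))]:
    M={c:near(n,c,p) for c in ('side','top')}
    if n=='pad_top':
        for c,i in (('side',a),('top',b)):
            H,S,V=cv2.split(cv2.cvtColor(i,cv2.COLOR_RGB2HSV));k,l=cv2.connectedComponents(((H>100)&(H<130)&(S>90)).astype(np.uint8));u,v=proj(p,c).astype(int)
            if l[v,u]:M[c]=l==l[v,u]
    for c in ('side','top',None):
        ms={k:v for k,v in M.items() if c in(k,None) and v is not None}
        if ms:
            r=fit(ms,d,z0,q0);print(n,c,r.x,r.fun/len(ms))
E
cat h.py|head -4; python3 p.py; python3 - <<'E'
from h import *
a=viewer.get_image('side');b=viewer.get_image('top')
np.savez('i0.npz',a=a,b=b)
cv2.imwrite('pics/cg.png',np.hstack([cv2.resize(b[165:250,225:350],None,fx=4,fy=4,interpolation=2),cv2.resize(a[245:365,225:320],None,fx=3,fy=3,interpolation=2)[:340]])[:,:,::-1])
E
```

```text
import numpy as np,cv2
from cell import get_state,viewer,ticket
CM={c:viewer.camera_model(c) for c in ("side","top")}
def img(n,f):
part_mid side [ 0.4517 -0.244  -1.809 ] -0.9338677354709419
part_mid top [ 0.4582 -0.2443 -1.7987] -0.9338727678571429
part_mid None [ 0.4566 -0.2442 -1.8082] -0.8369757915065059
pad_top side [ 0.601  -0.2801 -1.4977] -0.823252688172043
pad_top top [ 0.6058 -0.2745 -1.5478] -0.9273885350318471
pad_top None [ 0.6036 -0.2757 -1.542 ] -0.8726729412401566
board_top side [ 0.4455 -0.238  -1.8298] -0.5506519558676028
board_top top [ 0.4532 -0.2378 -1.8082] -0.6148599772656815
board_top None [ 0.4513 -0.2386 -1.7982] -0.5358432657291725
```

View pics/cg.png

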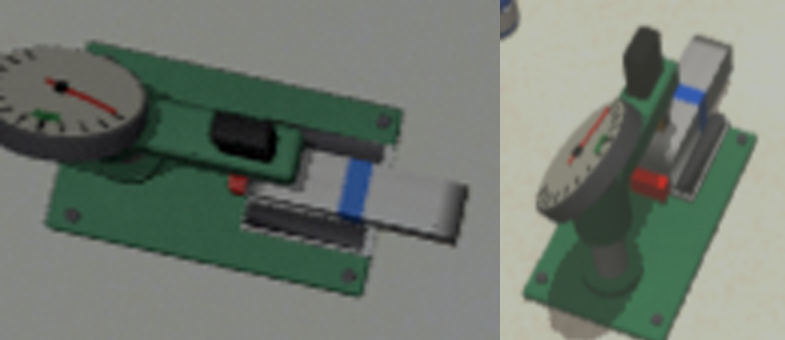

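The crop shows the master's tail overhanging the mouth, the fin at about top px (286,199), and the base's front corners at top px (325,192) and (315.5,238.7). The needle is at its free position and the green band is towards -x.

```bash
python3 - <<'E'
from h import *
np.set_printoptions(precision=4,suppress=True)
P=lambda x,y:(225+x/4,165+y/4)
S=lambda x,y:(225+(x-500)/3,245+y/3)
for z in (0.0,.006,.01,.016):
    c=[ray(*P(*q),z,'top')[:2] for q in [(88,42),(401,108),(362,296),(47,229)]]
    print(z,np.array(c).ravel(),'w',np.linalg.norm(c[1]-c[2]),'L',np.linalg.norm(c[0]-c[1]),np.linalg.norm(c[2]-c[3]),'ang',[np.arctan2(*(p-q)[::-1]) for p,q in ((c[0],c[1]),(c[3],c[2]))], 'frontmid',(c[1]+c[2])/2)
    s=[ray(*S(*q),z,'side')[:2] for q in [(755,134),(655,345),(525,295)]]
    print('  side',np.array(s).ravel(),np.arctan2(*(s[1]-s[0])[::-1]),np.linalg.norm(s[1]-s[2]))
# master tail top end corners z .048
c=[ray(*P(*q),.048,'top')[:2] for q in [(468,184),(456,238)]];print('mtail',c,(c[0]+c[1])/2,np.linalg.norm(c[0]-c[1]))
c=[ray(*P(*q),.056,'top')[:2] for q in [(357,163),(343,215)]];print('band',c,(c[0]+c[1])/2)
# fin top
c=ray(*P(242,130),.185,'top');print('fin',c)
E
```

```text
0.0 [0.6392 0.2028 0.6064 0.0221 0.4979 0.0408 0.5307 0.2215] w 0.1101339530328854 L 0.1835885117915446 0.1835798412296324 ang [np.float64(1.3916756449927365), np.float64(1.3913380695261697)] frontmid [0.5522 0.0315]
  side [0.4949 0.0361 0.532  0.2201 0.6324 0.1992] 1.3716289095509713 0.10247486561345333
0.006 [0.638  0.2018 0.6054 0.022  0.4974 0.0406 0.53   0.2204] w 0.10960076288423207 L 0.1826997069934098 0.18269107840818202 ang [np.float64(1.3916756449927368), np.float64(1.3913380695261692)] frontmid [0.5514 0.0313]
  side [0.4941 0.04   0.531  0.2228 0.6306 0.202 ] 1.3716289095509715 0.10176887153828569
0.01 [0.6372 0.2011 0.6048 0.0219 0.4971 0.0405 0.5296 0.2196] w 0.10924530278512984 L 0.18210717046131988 0.18209856986054848 ang [np.float64(1.3916756449927368), np.float64(1.3913380695261695)] frontmid [0.5509 0.0312]
  side [0.4936 0.0426 0.5303 0.2245 0.6295 0.2038] 1.3716289095509713 0.10129820882150711
0.016 [0.6361 0.2001 0.6038 0.0218 0.4966 0.0402 0.529  0.2185] w 0.10871211263647651 L 0.1812183656631851 0.18120980703909814 ang [np.float64(1.3916756449927372), np.float64(1.3913380695261695)] frontmid [0.5502 0.031 ]
  side [0.4929 0.0464 0.5293 0.2271 0.6278 0.2065] 1.3716289095509717 0.10059221474633946
mtail [array([ 0.5575, -0.017 ]), array([ 0.5275, -0.0113])] [ 0.5425 -0.0142] 0.030498505474199675
band [array([0.5661, 0.0439]), array([0.5374, 0.0505])] [0.5517 0.0472]
fin [0.5625 0.0949 0.185 ]
```

```bash
R='[[0,0,-0.0936],[0.0247,-0.028,0.016],0.0854]'; true
python3 -m crank '[[[0,0,-0.0936],[0.0247,-0.028,0.016],0.0854],[[0,0,-0.0936],[0.0247,-0.028,0.016],0.0854],[[0,0,-0.0936],[0.0247,-0.028,0.016],0.0854],[[0,0,-0.0936],[0.0247,-0.028,0.016],0.0854],[[0,0,-0.0936],[0.0247,-0.028,0.016],0.0854]]'
python3 -m crank '[[[0,0,-0.0936],[0.0247,-0.028,0],0.0854],[[0,0,-0.0936],[0.0247,-0.028,0],0.0854],[[0,0,-0.0936],[0.0247,-0.028,0],0.0854],[[0,0,-0.0936],[0.0247,-0.028,0],0.0854],[[0,0,-0.0936],[0.0247,-0.028,0],0.06]]'
python3 -m crank '[[[0,0,-0.0936],[0.0247,-0.028,0],0.06],[[0,0,-0.0936],[0.0247,-0.028,0],0.06],[[0,0,-0.0936],[0.0247,-0.028,0],0.06],[[0,0,-0.0936],[0.0247,-0.028,0],0.06],[[0,0,-0.0936],[0.0247,-0.028,0],0.06]]'
python3 - <<'E'
from h import *
from scipy.spatial.transform import Rotation as R
s=get_state();print(s['t'],s['ee_pos'],s['qpos'],R.from_rotvec(s['eef_rot']).as_matrix(),s['finger_gap'])
a=img('side','s2.png');b=img('top','t2.png')
p=s['ee_pos'];print(proj(p,'side'),proj(p,'top'))
cv2.imwrite('pics/c2.png',np.hstack([cv2.resize(b[130:250,200:360],None,fx=2.5,fy=2.5,interpolation=2),cv2.resize(a[180:330,200:350],None,fx=2,fy=2,interpolation=2)])[:,:,::-1])
E
```

```text
t: 2.52
ee_pos: [0.3137, 0.3748, 0.3123]
eef_rot: [-1.146, 2.925, 0.0]
ft_force: [1.8, 0.2, 0.7]
finger_gap: 0.0857
t: 2.93
ee_pos: [0.4374, 0.2347, 0.3116]
eef_rot: [-0.436, 3.111, 0.001]
ft_force: [1.4, 0.6, 0.6]
finger_gap: 0.0756
t: 3.35
ee_pos: [0.561, 0.0947, 0.3114]
eef_rot: [0.297, 3.127, 0.0]
ft_force: [0.6, 1.3, -0.4]
finger_gap: 0.0597
3.35 [0.56096526 0.09465106 0.31140843] [ 4.42000940e-01  2.87106431e-01  3.51830160e-01 -7.06105197e-06
 -1.63516038e+00 -6.31606441e-01] [[-9.82078703e-01  1.88470999e-01  3.22096331e-04]
 [ 1.88471057e-01  9.82078732e-01  1.60220369e-04]
 [-2.86127063e-04  2.18054849e-04 -9.99999935e-01]] 0.059694798894118745
[264.98920641 213.00714406] [278.99704157 186.91724496]
```

View pics/c2.png

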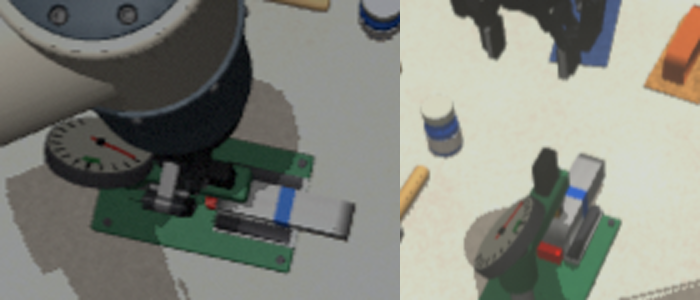

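```bash
python3 - <<'E'
from h import *
def Pm(c):
    return np.array(CM[c]['intrinsics'])@np.linalg.inv(np.array(CM[c]['cam_to_world']))[:3]
def tri(s,t):
    X=cv2.triangulatePoints(Pm('side'),Pm('top'),np.array(s,float).reshape(2,1),np.array(t,float).reshape(2,1));return (X[:3]/X[3]).ravel()
S=lambda x,y:(200+(x-400)/2,180+y/2)
T=lambda x,y:(200+x/2.5,130+y/2.5)
S0=lambda x,y:(225+(x-500)/3,245+y/3)
T0=lambda x,y:(225+x/4,165+y/4)
print('dial c',tri(S0(578,150),T0(62,88)), 'dial R edge', tri(S0(630,102),T0(147,100)),'band',tri(S0(603,145),T0(45,118)))
print('fin top', tri(S0(645,32),T0(245,122)))
print('band on master top mid',tri(S0(687,92),T0(355,170)))
E
```

```text
dial c [0.5792774  0.18365064 0.18169618] dial R edge [0.56802068 0.14153424 0.17948652] band [0.56116913 0.18803404 0.19895808]
fin top [0.56183421 0.09274149 0.18905618]
band on master top mid [0.55539827 0.04423773 0.05631414]
```

```bash

python3 -m crank '[[[0,0,0],[0,0.0005,-0.035],0.05],[[0,0,0],[0,0.0005,-0.035],0.05],[[0,0,0],[0,0,-0.035],0.05],[[0,0,0],[0,0,-0.03],0.05],[[0,0,0],[0,0,-0.022],0.05]]'
python3 -m crank '[[[0,0,0],[0,0,0],0.03],[[0,0,0],[0,0,0],0.026],[[0,0,0],[0,0,0],0.022],[[0,0,0],[0,0,0],0.02],[[0,0,0],[0,0,0],0.019]]'
python3 -m crank '[[[0,0,0],[0,0,0],0.018],[[0,0,0],[0,0,0],0.017]]'
```

```text
t: 3.87
ee_pos: [0.5584, 0.0972, 0.1513]
eef_rot: [-0.289, -3.125, 0.001]
ft_force: [-0.2, -0.2, -1.2]
finger_gap: 0.0497
t: 4.28
ee_pos: [0.561, 0.0977, 0.1562]
eef_rot: [0.289, 3.125, 0.002]
ft_force: [0.6, 0.5, 0.1]
finger_gap: 0.0189
t: 4.45
ee_pos: [0.5606, 0.0975, 0.1553]
eef_rot: [0.29, 3.126, 0.001]
ft_force: [0.4, -0.1, 1.3]
finger_gap: 0.0172
```

```bash

python3 -m crank '[[[0,0,0],[0,0,0],0.01],[[0,0,0],[0,0,0],0.01],[[0,0,0],[0,0,-0.002],0.01],[[0,0,0],[0,0,-0.004],0.01],[[0,0,0],[0,0,-0.004],0.01]]'
python3 -m crank '[[[0,0,0],[0,0,-0.002],0.01],[[0,0,0],[0,0,0],0.01]]'
python3 - <<'E'
from h import *
a=img('side','s3.png');b=img('top','t3.png')
cv2.imwrite('pics/c3.png',np.hstack([cv2.resize(b[165:225,210:280],None,fx=6,fy=6,interpolation=2),cv2.resize(a[265:325,225:285],None,fx=6,fy=6,interpolation=2)])[:,:,::-1])
E
```

```text
t: 4.87
ee_pos: [0.561, 0.0974, 0.1457]
eef_rot: [0.29, 3.125, 0.001]
ft_force: [1.3, 0.4, 5.7]
finger_gap: 0.015
t: 5.03
ee_pos: [0.561, 0.0974, 0.1429]
eef_rot: [0.29, 3.126, 0.001]
ft_force: [4.2, 0.4, 1.9]
finger_gap: 0.0152
```

View pics/c3.png

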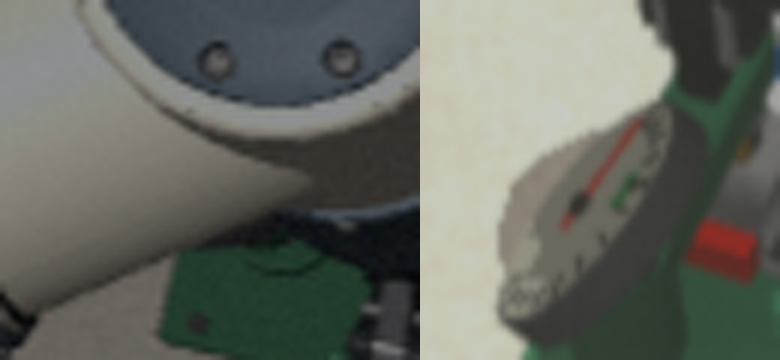

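The dial shows in the side view with its hub near px (252,299). The needle still stands at the free position. The top view is blocked by the arm.

```bash
cat > needle.py <<'E'
from h import *
from scipy.optimize import minimize_scalar
w=np.array([.18,.984,0]);u=np.array([-.70,.127,.70]);u/=np.linalg.norm(u)
def needle(c='side',down=0.0,save=None):
    im=viewer.get_image(c)
    if save: cv2.imwrite('pics/'+save,im[:,:,::-1])
    C=np.array([.579,.183,.182-down]);h=proj(C,c)
    r=im.astype(int);m=(r[...,0]>1.5*r[...,1])&(r[...,0]>1.5*r[...,2])&(r[...,0]>60)
    yy,xx=np.nonzero(m);k=np.hypot(xx-h[0],yy-h[1])<20;P=np.c_[xx,yy][k].astype(float)
    n,l=cv2.connectedComponents((m).astype(np.uint8),connectivity=8)
    # biggest component inside radius
    L=l[P[:,1].astype(int),P[:,0].astype(int)];b=np.bincount(L).argmax();P=P[L==b]
    W_=np.array([r[int(y),int(x),0]-r[int(y),int(x),1] for x,y in P],float)
    mu=np.average(P,axis=0,weights=W_);d=np.linalg.eigh(np.cov(P.T,aweights=W_))[1][:,1]
    # tip is the end farther from hub
    t=(P-mu)@d
    if (mu-h)@d<0:d=-d
    f=lambda th:-((proj(C+.025*(np.cos(th)*u+np.sin(th)*w),c)-h)@d)/np.linalg.norm(proj(C+.025*(np.cos(th)*u+np.sin(th)*w),c)-h)
    g=np.linspace(-1.6,2.6,421);th=g[np.argmin([f(x) for x in g])]
    return round(float(th),3),len(P),h.round(1),mu.round(1)
if __name__=='__main__':
    import sys
    print(needle('side',float(sys.argv[1]) if len(sys.argv)>1 else 0))
E
python3 needle.py 0.0125
```

```text
(-1.22, 6, array([250.6, 298.1]), array([259. , 287.5]))
```

```bash
python3 -m crank '[[[0,0,0],[0,0,-0.002],0.01],[[0,0,0],[0,0,0],0.01]]'; python3 needle.py 0.0145
python3 -m crank '[[[0,0,0],[0,0,-0.002],0.01],[[0,0,0],[0,0,0],0.01]]'; python3 needle.py 0.0165
```

```text
t: 5.35
ee_pos: [0.561, 0.0974, 0.1414]
eef_rot: [0.29, 3.126, 0.001]
ft_force: [4.2, 0.3, 5.4]
finger_gap: 0.0149
(-1.03, 11, array([250.7, 298.7]), array([257.4, 292. ]))
t: 5.57
ee_pos: [0.5611, 0.0974, 0.1398]
eef_rot: [0.289, 3.125, 0.001]
ft_force: [2.9, -0.0, 7.4]
finger_gap: 0.0151
(-0.43, 5, array([250.8, 299.2]), array([259.4, 293.2]))
```

```bash
sed -i 's/m=(r\[...,0\]>1.5.*/m=(r[...,0]-np.maximum(r[...,1],r[...,2])>22)/; s/<20;P/<17;P/' needle.py; sed -i 's/n,l=cv2.connectedComponents((m)/n,l=cv2.connectedComponents((m\&(np.hypot(*(np.indices(m.shape)[::-1]-h[:,None,None]))<17))/' needle.py; python3 needle.py 0.0155; python3 - <<'E'
import needle as n, cv2
from h import *
for f,d in (('s1.png',0),('s2.png',0),('s3.png',.0125)):
    im=cv2.imread('pics/'+f)[:,:,::-1]; v=n.viewer
    class V: get_image=staticmethod(lambda c:im)
    n.viewer=V; print(f,n.needle('side',d))
n.viewer=viewer
print(n.needle('side',.0155,'s4.png'))
a=cv2.imread('pics/s4.png');cv2.imwrite('pics/c4.png',cv2.resize(a[270:325,225:285],None,fx=8,fy=8,interpolation=2))
E
```

```text
(-0.57, 19, array([250.8, 298.9]), array([257.5, 294.6]))
s1.png (-1.27, 28, array([249.8, 294.4]), array([256.1, 286.9]))
s2.png (-1.28, 23, array([249.8, 294.4]), array([256.3, 286.8]))
s3.png (-1.31, 24, array([250.6, 298.1]), array([256.7, 290.9]))
(-0.57, 19, array([250.8, 298.9]), array([257.5, 294.6]))
```

View pics/c4.png

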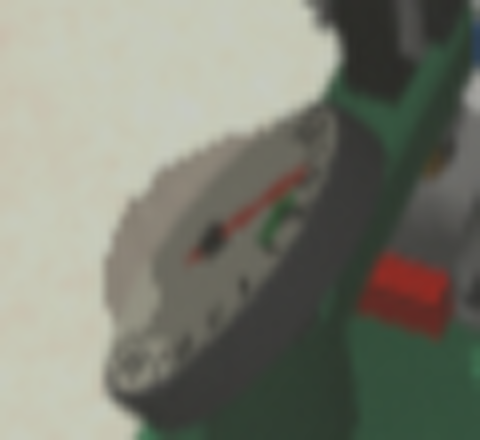

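Needle at about -0.5 rad, approaching the band from the free side.

```bash
python3 -m crank '[[[0,0,0],[0,0,-0.0014],0.01],[[0,0,0],[0,0,0],0.01],[[0,0,0],[0,0,0],0.01]]'; python3 needle.py 0.017
```

```text
t: 5.97
ee_pos: [0.561, 0.0974, 0.1385]
eef_rot: [0.289, 3.125, 0.001]
ft_force: [2.9, -0.9, 8.8]
finger_gap: 0.015
(-0.17, 13, array([250.8, 299.4]), array([256.4, 297.5]))
```

```bash
python3 -m crank '[[[0,0,0],[0,0,-0.0006],0.01],[[0,0,0],[0,0,0],0.01],[[0,0,0],[0,0,0],0.01]]'; python3 needle.py 0.0177; python3 needle.py 0.0177
```

```text
t: 6.27
ee_pos: [0.561, 0.0974, 0.1381]
eef_rot: [0.289, 3.125, 0.001]
ft_force: [2.1, -0.3, 9.8]
finger_gap: 0.0149
(0.0, 12, array([250.9, 299.6]), array([255.6, 298.7]))
(0.0, 12, array([250.9, 299.6]), array([255.6, 298.7]))
```

```bash
python3 -m crank '[[[0,0,0],[0,0,0],0.03],[[0,0,0],[0,0,0],0.05],[[0,0,0],[0,0,0],0.05],[[0,0,0],[0,0,0],0.05],[[0,0,0],[0,0,0],0.05]]'; python3 needle.py 0.0177
python3 -m crank '[[[0,0,0],[0,0,0.03],0.05],[[0,0,0],[0,-0.02,0.035],0.05],[[0,0,0],[-0.002,-0.03,0.025],0.06],[[0,0,0],[-0.008,-0.036,0.0],0.06],[[0,0,0],[-0.008,-0.036,0],0.06]]'
python3 -c "
import needle as n
r=n.needle('side',.0177,'s5.png');print(r)
from h import *
b=img('top','t5.png');a=cv2.imread('pics/s5.png')
cv2.imwrite('pics/c5.png',np.hstack([cv2.resize(a[270:330,225:295],None,fx=6,fy=6,interpolation=2),cv2.resize(b[165:225,210:270,::-1],None,fx=6,fy=6,interpolation=2)]))"
```

```text
t: 6.78
ee_pos: [0.5594, 0.0972, 0.1357]
eef_rot: [-0.29, -3.127, 0.001]
ft_force: [-1.1, 0.1, 0.5]
finger_gap: 0.0497
(0.0, 12, array([250.9, 299.6]), array([255.6, 298.7]))
t: 7.25
ee_pos: [0.5426, -0.0254, 0.2281]
eef_rot: [0.288, 3.125, 0.002]
ft_force: [1.2, 0.1, -0.7]
finger_gap: 0.0599
(-0.01, 13, array([250.9, 299.6]), array([255.1, 298.8]))
```

View pics/c5.png

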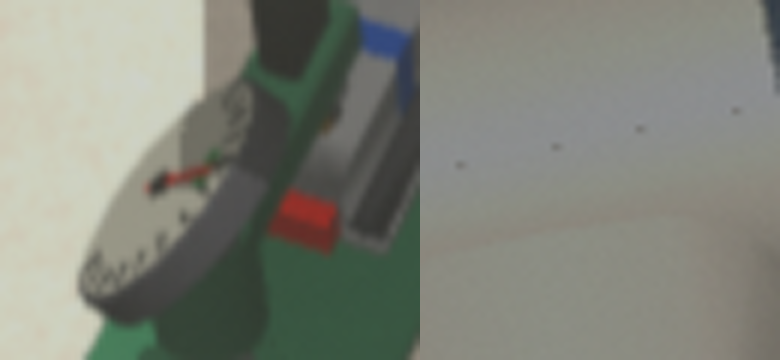

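The needle stands in the middle of the green band after release. Next, grip the master's tail.

```bash
python3 -m crank '[[[0,0,0],[0,0.015,-0.035],0.06],[[0,0,0],[0.002,0.018,-0.035],0.06],[[0,0,0],[0,0,-0.04],0.06],[[0,0,0],[0,0,-0.04],0.06],[[0,0,0],[0,0,-0.03],0.06]]'
python3 -m crank '[[[0,0,0],[0,0,-0.02],0.055],[[0,0,0],[0,0,-0.013],0.045],[[0,0,0],[0,0,0],0.038],[[0,0,0],[0,0,0],0.035],[[0,0,0],[0,0,0],0.034]]'
python3 -m crank '[[[0,0,0],[0,0,0],0.033],[[0,0,0],[0,0,0],0.032],[[0,0,0],[0,0,0],0.032]]'
```

```text
t: 7.77
ee_pos: [0.5422, 0.0087, 0.043]
eef_rot: [-0.29, -3.125, 0.001]
ft_force: [-0.1, -0.4, -0.0]
finger_gap: 0.0599
t: 8.18
ee_pos: [0.5449, 0.0086, 0.0144]
eef_rot: [0.289, 3.127, 0.0]
ft_force: [1.1, -0.7, 1.3]
finger_gap: 0.0337
t: 8.43
ee_pos: [0.5446, 0.0085, 0.0142]
eef_rot: [0.29, 3.127, 0.001]
ft_force: [-0.7, -0.2, -0.1]
finger_gap: 0.0321
```

```bash
python3 -m crank '[[[0,0,0],[0,0,0],0.025],[[0,0,0],[0,0,0],0.025],[[0,0,0],[0,0,0],0.025],[[0,0,0],[-0.0009,-0.0049,0],0.025],[[0,0,0],[-0.0018,-0.0098,0],0.025]]'
python3 -m crank '[[[0,0,0],[-0.0018,-0.0098,0],0.025],[[0,0,0],[-0.0018,-0.0098,0],0.025],[[0,0,0],[-0.0018,-0.0098,0],0.025],[[0,0,0],[-0.0018,-0.0098,0],0.025],[[0,0,0],[-0.0018,-0.0098,0],0.025]]'
python3 -m crank '[[[0,0,0],[-0.0018,-0.0098,0],0.025],[[0,0,0],[-0.0027,-0.0147,0],0.025],[[0,0,0],[-0.0036,-0.0197,0],0.025],[[0,0,0],[-0.0036,-0.0197,0.005],0.025],[[0,0,0],[-0.0036,-0.02,0.02],0.025]]'
```

```text
t: 8.85
ee_pos: [0.5425, -0.0043, 0.0141]
eef_rot: [0.288, 3.126, 0.004]
ft_force: [-0.1, 4.1, 3.8]
finger_gap: 0.0297
t: 9.27
ee_pos: [0.5327, -0.0561, 0.0137]
eef_rot: [0.291, 3.127, 0.001]
ft_force: [1.6, 4.4, 4.3]
finger_gap: 0.0293
t: 9.68
ee_pos: [0.5116, -0.1409, 0.034]
eef_rot: [-0.291, -3.116, 0.001]
ft_force: [0.3, -0.7, -2.4]
finger_gap: 0.0294
```

```bash
python3 -c "
import needle as n
print(n.needle('side',.0177,'s6.png'))
from h import *
b=img('top','t6.png');a=cv2.imread('pics/s6.png');print(get_state()['ee_pos'],get_state()['finger_gap'])
from fit import *
cv2.imwrite('pics/c6.png',np.hstack([cv2.resize(a[160:340,200:350],None,fx=2.6,fy=2.6,interpolation=2),cv2.resize(b[150:330,290:420,::-1],None,fx=2.6,fy=2.6,interpolation=2)]))"
```

```text
(-1.3, 34, array([250.9, 299.6]), array([257.1, 292. ]))
[ 0.51582287 -0.14307372  0.03924188] 0.029503724929543746
```

View pics/c6.png

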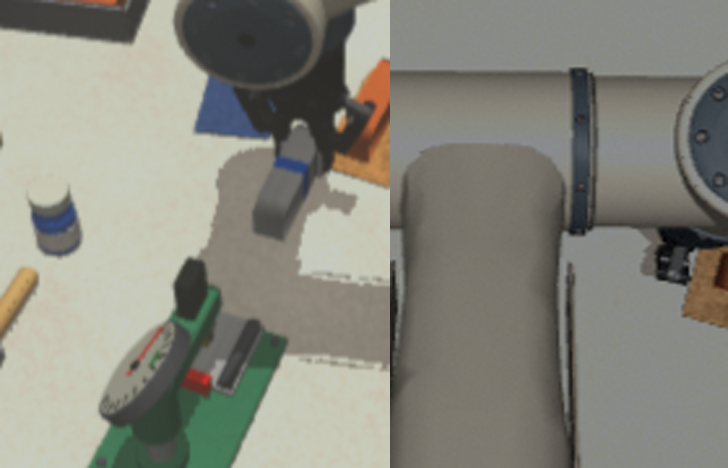

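The master is out of the channel, held by its tail (side px about (310,230)). The needle is back at free and the pad and board are undisturbed. Now carry it to the pad.

```bash
python3 -m crank '[[[0,0,0.04],[0.0178,-0.034,0.012],0.025],[[0,0,0.04],[0.0178,-0.034,0.012],0.025],[[0,0,0.04],[0.0178,-0.034,0.012],0.025],[[0,0,0.04],[0.0178,-0.034,0.0],0.025],[[0,0,0.04],[0.0178,-0.034,0.0],0.025]]'
python3 -c "
from h import *
a=img('side','s7.png');b=img('top','t7.png');s=get_state();print(s['ee_pos'],s['eef_rot'])
for c in('side','top'):
  for n in('master_mid','pad_top'):
    for r in viewer.pinpoint(n,c)[:2]:print(n,c,r['score'],W(r['at'],c))
cv2.imwrite('pics/c7.png',np.hstack([cv2.resize(a[130:260,220:370],None,fx=2.6,fy=2.6,interpolation=2),cv2.resize(b[150:280,390:530,::-1],None,fx=2.6,fy=2.6,interpolation=2)]))"
```

```text
t: 10.2
ee_pos: [0.6051, -0.3114, 0.0734]
eef_rot: [0.026, -3.139, -0.001]
ft_force: [1.5, -0.1, -3.6]
finger_gap: 0.0291
[ 0.6049128  -0.31442428  0.07044946] [ 1.82908002e-02 -3.13618423e+00  3.81756722e-04]
master_mid side 0.8 [ 0.60328632 -0.27484525  0.09234724]
pad_top side 0.84 [ 0.60390016 -0.27880154  0.00240598]
master_mid top 0.66 [ 0.60812582 -0.28390138  0.09232452]
pad_top top 0.77 [ 0.60490126 -0.27201277  0.00392366]
pad_top top 0.19 [ 0.55772861  0.08420807 -0.0034217 ]
```

View pics/c7.png

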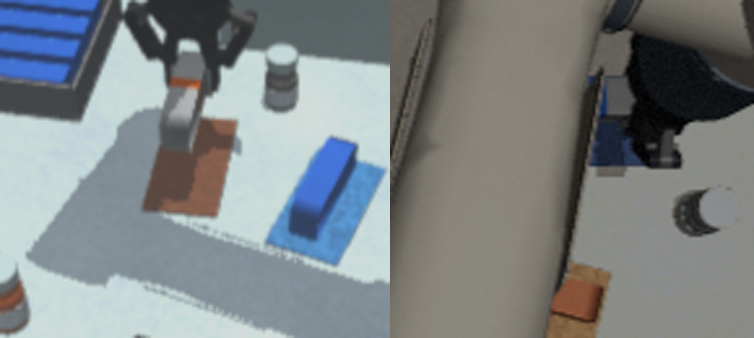

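The master hangs level over the pad, centred on it to within about 5 mm. Lower it.

```bash
python3 -m crank '[[[0,0,0],[0,0.001,-0.02],0.025],[[0,0,0],[0,0.001,-0.02],0.025],[[0,0,0],[0,0,-0.015],0.025],[[0,0,0],[0,0,-0.007],0.025],[[0,0,0],[0,0,-0.002],0.025]]'
python3 -m crank '[[[0,0,0],[0,0,-0.001],0.025],[[0,0,0],[0,0,-0.001],0.025],[[0,0,0],[0,0,0],0.025]]'
```

```text
t: 10.92
ee_pos: [0.6046, -0.306, 0.0088]
eef_rot: [0.025, -3.138, -0.002]
ft_force: [-0.0, -0.8, -2.3]
finger_gap: 0.029
t: 11.17
ee_pos: [0.6067, -0.3074, 0.0095]
eef_rot: [-0.024, 3.14, -0.001]
ft_force: [-0.3, -0.1, -2.9]
finger_gap: 0.0295
```

```bash
python3 -m crank '[[[0,0,0],[0,0,-0.002],0.025],[[0,0,0],[0,0,-0.002],0.025],[[0,0,0],[0,0,0],0.025],[[0,0,0],[0,0,0],0.025]]'
```

```text
t: 11.5
ee_pos: [0.6059, -0.3073, 0.0042]
eef_rot: [0.023, -3.141, -0.0]
ft_force: [0.3, -0.2, -2.4]
finger_gap: 0.0294
```

```bash
python3 -m crank '[[[0,0,0],[0,0,-0.0012],0.025],[[0,0,0],[0,0,-0.0008],0.025],[[0,0,0],[0,0,0],0.025]]'
```

```text
t: 11.75
ee_pos: [0.6062, -0.3074, 0.0038]
eef_rot: [-0.024, 3.141, -0.001]
ft_force: [-2.7, 1.3, 5.1]
finger_gap: 0.0294
```

```bash
python3 -m crank '[[[0,0,0],[0,0,0],0.045],[[0,0,0],[0,0,0],0.055],[[0,0,0],[0,0,0],0.055],[[0,0,0],[0,0,0.03],0.055],[[0,0,-0.05],[0,0,0.04],0.06]]'
python3 -m crank '[[[0,0,-0.05],[-0.031,0.005,0.015],0.06],[[0,0,-0.05],[-0.04,0.007,0],0.06],[[0,0,-0.05],[-0.04,0.007,0],0.06],[[0,0,-0.055],[-0.04,0.007,0],0.06],[[0,0,0],[-0.007,0.0,0],0.06]]'
python3 -c "
from h import *
a=img('side','s8.png');b=img('top','t8.png');s=get_state();print(s['ee_pos'],s['eef_rot'])
for c in('side','top'):
  for n in('master_mid','part_mid'):
    for r in viewer.pinpoint(n,c)[:2]:print(n,c,r['score'],W(r['at'],c))
cv2.imwrite('pics/c8.png',np.hstack([cv2.resize(a[110:240,220:400],None,fx=2.4,fy=2.4,interpolation=2)]))"
```

```text
t: 12.17
ee_pos: [0.6033, -0.3062, 0.0686]
eef_rot: [-0.055, -3.133, -0.005]
ft_force: [0.8, -0.2, 1.1]
finger_gap: 0.0598
t: 12.58
ee_pos: [0.4412, -0.2794, 0.0866]
eef_rot: [-0.382, -3.114, -0.003]
ft_force: [-0.8, 0.7, -0.8]
finger_gap: 0.0601
[ 0.44608984 -0.28116475  0.08792611] [ 3.76790192e-01  3.11863055e+00 -9.64936539e-05]
master_mid side 0.69 [ 0.60570099 -0.26907862  0.02246294]
master_mid side 0.66 [0.65791728 0.28779142 0.00164597]
part_mid side 0.72 [ 0.45063384 -0.24522989  0.02425089]
master_mid top 0.76 [ 0.60657573 -0.27255769  0.02361501]
master_mid top 0.36 [ 5.60727683e-01  8.63015554e-02 -2.71640394e-04]
```

View pics/c8.png

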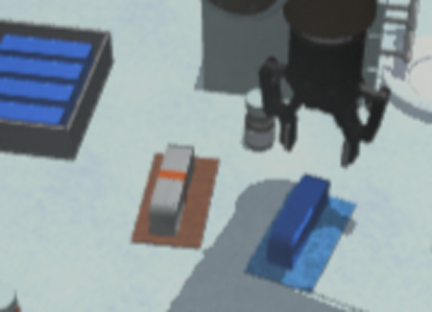

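The master lies flat in the middle of the pad and the gripper is over the prop's tail. Descend to the prop.

```bash
python3 -m crank '[[[0,0,0],[0.001,0,-0.03],0.06],[[0,0,0],[0,0,-0.03],0.06],[[0,0,0],[0,0,-0.015],0.055],[[0,0,0],[0,0,-0.006],0.045],[[0,0,0],[0,0,0],0.04]]'
python3 -m crank '[[[0,0,0],[0,0,0],0.038],[[0,0,0],[0,0,0],0.036],[[0,0,0],[0,0,0],0.034],[[0,0,0],[0,0,0],0.032],[[0,0,0],[0,0,0],0.032]]'
```

```text
t: 13.3
ee_pos: [0.4488, -0.2811, 0.0046]
eef_rot: [-0.375, -3.116, -0.001]
ft_force: [-0.1, -0.4, 1.4]
finger_gap: 0.0399
t: 13.72
ee_pos: [0.4494, -0.2815, 0.0071]
eef_rot: [0.376, 3.118, -0.001]
ft_force: [-0.3, 0.1, 0.9]
finger_gap: 0.0321
```

```bash
python3 -m crank '[[[0,0,0],[0,0,0],0.025],[[0,0,0],[0,0,0],0.025],[[0,0,0],[0,0,0.01],0.025],[[0,0,0],[0,0,0.025],0.025],[[0,0,0.011],[0.012,0.03,0.02],0.025]]'
python3 -m crank '[[[0,0,0.011],[0.0145,0.0365,0],0.025],[[0,0,0.011],[0.0145,0.0365,0],0.025],[[0,0,0.011],[0.0145,0.0365,0],0.025],[[0,0,0.011],[0.0145,0.0365,0],0.025],[[0,0,0],[0.008,0.02,0],0.025]]'
python3 -m crank '[[[0,0,0],[0,0,-0.01],0.025],[[0,0,0],[0,0,-0.01],0.025],[[0,0,0],[0,0,0],0.025],[[0,0,0],[0,0,0],0.025]]'
python3 -c "
from h import *
s=get_state();print(s['ee_pos'],s['eef_rot'],s['finger_gap'],s['ft_force'])
A=np.array([.5446,.0085]);d=np.array([.1815,.9834]);n=np.array([-.9834,.1815]);e=s['ee_pos'][:2]-A;print('along',e@d,'lat',e@n,'yaw',np.pi/2-2*np.arctan2(s['eef_rot'][0],s['eef_rot'][1])%np.pi)
"
```

```text
t: 14.13
ee_pos: [0.4595, -0.2538, 0.0621]
eef_rot: [-0.365, -3.119, 0.001]
ft_force: [1.8, -0.7, -1.3]
finger_gap: 0.0296
t: 14.55
ee_pos: [0.5282, -0.0818, 0.0618]
eef_rot: [0.286, 3.127, 0.001]
ft_force: [0.6, -0.4, -2.7]
finger_gap: 0.0294
t: 14.88
ee_pos: [0.5258, -0.086, 0.0405]
eef_rot: [-0.292, -3.125, 0.001]
ft_force: [-0.2, -1.6, -2.3]
finger_gap: 0.0291
[ 0.52579309 -0.086026    0.04046079] [-2.91601359e-01 -3.12543440e+00  7.51521268e-04] 0.029110308483342832 [-0.22542555 -1.5532855  -2.32934042]
along -0.09637031862953846 lat 0.0013382448837876723 yaw 1.3847360203291172
```

```bash
python3 -m crank '[[[0,0,0],[0.0027,0.0095,-0.007],0.025],[[0,0,0],[0.0024,0.0128,-0.006],0.025],[[0,0,0],[0.0024,0.0128,0],0.025],[[0,0,0],[0.0024,0.0128,0],0.025],[[0,0,0],[0,0,0],0.025]]'
python3 -m crank '[[[0,0,0],[0,0,-0.003],0.025],[[0,0,0],[0,0,-0.003],0.025],[[0,0,0],[0,0,-0.001],0.025],[[0,0,0],[0,0,0],0.025],[[0,0,0],[0,0,0],0.025]]'
python3 -c "
from h import *
s=get_state();print(s['ee_pos'],s['eef_rot'],s['finger_gap'],s['ft_force'],s['ft_torque'])
A=np.array([.5446,.0085]);d=np.array([.1815,.9834]);n=np.array([-.9834,.1815]);e=s['ee_pos'][:2]-A;print('along',e@d,'lat',e@n)
a=img('side','s9.png');cv2.imwrite('pics/c9.png',cv2.resize(a[220:330,230:340],None,fx=5,fy=5,interpolation=2)[:,:,::-1])
"
```

```text
t: 15.3
ee_pos: [0.5378, -0.0348, 0.0285]
eef_rot: [0.287, 3.128, 0.001]
ft_force: [0.4, -0.3, -2.0]
finger_gap: 0.0295
t: 15.72
ee_pos: [0.5371, -0.0376, 0.0213]
eef_rot: [0.291, 3.128, 0.0]
ft_force: [0.7, 0.3, -2.1]
finger_gap: 0.0299
[ 0.53709283 -0.03760189  0.02128345] [2.90955003e-01 3.12771036e+00 1.14912718e-04] 0.02986436560195988 [ 0.73776503  0.29438804 -2.06758833] [-0.07215548 -0.50980874 -0.16649295]
along -0.046699154021711445 lat -0.0009849378358864932
```

View pics/c9.png

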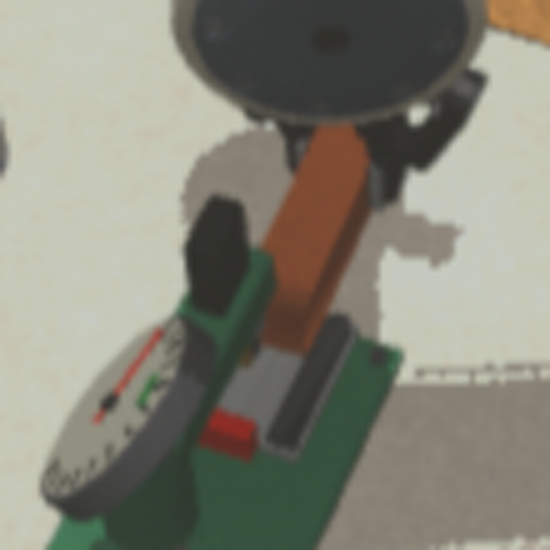

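The prop's nose is in the channel between the guides, short of the roller. Lower it until it touches the floor.

```bash
python3 -m crank '[[[0,0,0],[0,0,-0.001],0.025],[[0,0,0],[0,0,-0.001],0.025],[[0,0,0],[0,0,0],0.025]]'
python3 -m crank '[[[0,0,0],[0,0,-0.001],0.025],[[0,0,0],[0,0,0],0.025],[[0,0,0],[0,0,0],0.025]]'
```

```text
t: 16.02
ee_pos: [0.5371, -0.0376, 0.0193]
eef_rot: [0.29, 3.128, -0.0]
ft_force: [1.6, -0.1, -1.3]
finger_gap: 0.0296
t: 16.27
ee_pos: [0.5372, -0.0377, 0.0189]
eef_rot: [0.29, 3.127, -0.001]
ft_force: [-0.1, -2.1, 4.2]
finger_gap: 0.0295
```

```bash
python3 -m crank '[[[0,0,0],[0.0009,0.0049,0],0.025],[[0,0,0],[0.0009,0.0049,0],0.025],[[0,0,0],[0.0009,0.0049,0],0.025],[[0,0,0],[0.0009,0.0049,0],0.025],[[0,0,0],[0,0,0],0.025]]'
python3 -m crank '[[[0,0,0],[0.0009,0.0049,0],0.025],[[0,0,0],[0.0009,0.0049,0],0.025],[[0,0,0],[0.0009,0.0049,0],0.025],[[0,0,0],[0,0,0],0.025],[[0,0,0],[0,0,0],0.025]]'; python3 needle.py .0177
```

```text
t: 16.68
ee_pos: [0.5412, -0.0176, 0.019]
eef_rot: [0.289, 3.127, -0.001]
ft_force: [-0.3, -2.3, 5.2]
finger_gap: 0.0296
t: 17.1
ee_pos: [0.5435, -0.0044, 0.0192]
eef_rot: [0.289, 3.128, -0.004]
ft_force: [-0.2, -7.0, 7.0]
finger_gap: 0.0294
(-0.47, 24, array([250.9, 299.6]), array([257.8, 295.1]))
```

```bash
python3 -m crank '[[[0,0,0],[0.0005,0.0025,0],0.025],[[0,0,0],[0.0005,0.0025,0],0.025],[[0,0,0],[0,0,0],0.025],[[0,0,0],[0,0,0],0.025]]'
python3 -m crank '[[[0,0,0],[0.0003,0.0015,0],0.025],[[0,0,0],[0,0,0],0.025],[[0,0,0],[0,0,0],0.025]]'; python3 needle.py .0177
```

```text
t: 17.48
ee_pos: [0.5442, -0.0005, 0.0192]
eef_rot: [-0.289, -3.128, 0.006]
ft_force: [-0.7, -11.6, 7.4]
finger_gap: 0.0293
t: 17.73
ee_pos: [0.5444, 0.0009, 0.0192]
eef_rot: [-0.289, -3.128, 0.006]
ft_force: [-0.1, -12.5, 7.6]
finger_gap: 0.0296
(0.38, 17, array([250.9, 299.6]), array([254.4, 301.1]))
```

```bash
python3 -m crank '[[[0,0,0],[0.0002,0.001,0.0004],0.025],[[0,0,0],[0.0002,0.001,0],0.025],[[0,0,0],[0,0,0],0.025],[[0,0,0],[0,0,0],0.025]]'
python3 -m crank '[[[0,0,0],[0.0002,0.001,0.0],0.025],[[0,0,0],[0,0,0],0.025],[[0,0,0],[0,0,0],0.025]]'; python3 needle.py .0177
```

```text
t: 18.12
ee_pos: [0.5449, 0.0034, 0.0193]
eef_rot: [-0.29, -3.128, 0.005]
ft_force: [0.6, -10.8, 5.5]
finger_gap: 0.0299
t: 18.37
ee_pos: [0.5451, 0.0045, 0.0193]
eef_rot: [-0.29, -3.128, 0.005]
ft_force: [0.7, -11.0, 5.1]
finger_gap: 0.0294
(0.59, 20, array([250.9, 299.6]), array([253.2, 302.3]))
```

```bash
python3 -m crank '[[[0,0,0],[0.0002,0.001,0.0004],0.025],[[0,0,0],[0,0,0],0.025],[[0,0,0],[0,0,0],0.025]]'
python3 -m crank '[[[0,0,0],[0.0002,0.001,0],0.025],[[0,0,0],[0,0,0],0.025],[[0,0,0],[0,0,0],0.025]]'; python3 needle.py .0177
python3 -c "
from h import *
img('side','s10.png')
for n in ('part_mid','home','stop'):
  for r in viewer.pinpoint(n,'side')[:2]:print(n,r['score'],W(r['at'],'side'))
print(get_state()['ft_torque'])"
```

```text
t: 18.67
ee_pos: [0.5453, 0.0059, 0.0193]
eef_rot: [-0.29, -3.128, 0.004]
ft_force: [0.7, -7.8, 2.0]
finger_gap: 0.0296
t: 18.92
ee_pos: [0.5454, 0.0069, 0.0193]
eef_rot: [-0.29, -3.128, 0.004]
ft_force: [0.8, -9.7, 2.2]
finger_gap: 0.0296
(0.59, 20, array([250.9, 299.6]), array([253.2, 302.3]))
part_mid 0.93 [0.54988189 0.0418364  0.03355582]
part_mid 0.71 [ 0.76032351  0.099617   -0.00529385]
home 0.88 [ 0.2368688  -0.34635088  0.01480412]
home 0.6 [0.55749715 0.10528358 0.01402117]
stop 0.54 [ 5.57808418e-01  8.98948414e-02 -2.13636638e-04]
stop 0.18 [ 0.4490205  -0.2402712   0.00296713]
[-2.78932108 -0.42317179 -0.20739232]
```

```bash
python3 -m crank '[[[0,0,0],[0.0001,0.0006,0.0002],0.025],[[0,0,0],[0,0,0],0.025]]'
python3 -m crank '[[[0,0,0],[0.0001,0.0005,0],0.025],[[0,0,0],[0,0,0],0.025]]'
python3 -m crank '[[[0,0,0],[0.0001,0.0004,0],0.025],[[0,0,0],[0,0,0],0.025]]'
```

```text
t: 19.33
ee_pos: [0.5455, 0.0076, 0.0193]
eef_rot: [-0.29, -3.128, 0.004]
ft_force: [2.3, -8.0, 1.2]
finger_gap: 0.0296
t: 19.5
ee_pos: [0.5456, 0.0081, 0.0193]
eef_rot: [-0.29, -3.128, 0.004]
ft_force: [2.1, -8.5, 1.2]
finger_gap: 0.03
t: 19.67
ee_pos: [0.5456, 0.0082, 0.0193]
eef_rot: [-0.29, -3.128, 0.004]
ft_force: [1.5, -9.1, 1.2]
finger_gap: 0.0295
```

```bash
python3 -m crank '[[[0,0,0],[0.0001,0.0003,0],0.025],[[0,0,0],[0,0,0],0.025],[[0,0,0],[0,0,0],0.025]]'
python3 -m crank '[[[0,0,0],[0.0001,0.0003,0],0.025],[[0,0,0],[0,0,0],0.025],[[0,0,0],[0,0,0],0.025]]'
```

```text
t: 19.92
ee_pos: [0.5456, 0.0083, 0.0193]
eef_rot: [-0.29, -3.127, 0.005]
ft_force: [1.3, -10.7, 1.9]
finger_gap: 0.0298
t: 20.17
ee_pos: [0.5456, 0.0083, 0.0193]
eef_rot: [-0.29, -3.127, 0.006]
ft_force: [1.1, -10.8, 2.1]
finger_gap: 0.0295
```

```bash
python3 -m crank '[[[0,0,0],[0.0001,0.0004,0],0.025],[[0,0,0],[0,0,0],0.025],[[0,0,0],[0,0,0],0.025]]'
python3 -m crank '[[[0,0,0],[0,0.0002,0],0.025],[[0,0,0],[0,0,0],0.025],[[0,0,0],[0,0,0],0.025]]'; python3 needle.py .0177
python3 -c "
from h import *
a=img('side','s11.png')
for r in viewer.pinpoint('part_mid','side')[:1]:print(r['score'],W(r['at'],'side'))
a[165:235]=a[165:235]
cv2.imwrite('pics/c11.png',cv2.resize(a[225:335,225:345],None,fx=5,fy=5,interpolation=2)[:,:,::-1])"
```

```text
t: 20.42
ee_pos: [0.5456, 0.0083, 0.0193]
eef_rot: [-0.291, -3.127, 0.006]
ft_force: [0.6, -12.2, 1.5]
finger_gap: 0.0298
t: 20.67
ee_pos: [0.5455, 0.0083, 0.0193]
eef_rot: [-0.291, -3.127, 0.007]
ft_force: [1.5, -12.9, 3.3]
finger_gap: 0.0295
(0.6, 19, array([250.9, 299.6]), array([253.2, 302.4]))
0.58 [0.54957216 0.04594813 0.03282937]
```

View pics/c11.png

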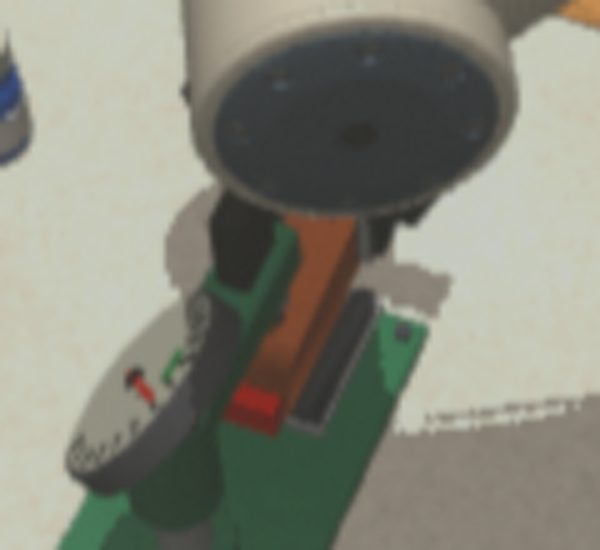

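The nose is against the red stop (side px about (275,308)), the advance has stalled and the force is rising, so it is seated. Ease off and release.

```bash
python3 -m crank '[[[0,0,0],[-0.0001,-0.0006,0],0.025],[[0,0,0],[0,0,0],0.034],[[0,0,0],[0,0,0],0.05],[[0,0,0],[0,0,0],0.055],[[0,0,0],[0,0,0],0.055]]'
python3 -m crank '[[[0,0,0],[0,0,0.03],0.055],[[0,0,0],[0,0,0.035],0.055],[[0,0,0],[0,-0.01,0.035],0.055],[[0,0,0],[0,-0.04,0.005],0.055],[[0,0,0],[0,-0.04,0],0.055]]'
python3 -m crank '[[[0,0,0],[-0.02,-0.036,0.0],0.055],[[0,0,0],[-0.02,-0.036,0],0.055],[[0,0,0],[-0.02,-0.036,0],0.055],[[0,0,0],[-0.03,-0.02,0],0.055],[[0,0,0],[0,0,0],0.055]]'
python3 needle.py .0177
python3 -c "
from h import *
np.set_printoptions(precision=4,suppress=True)
a=img('side','s12.png');b=img('top','t12.png')
for c in('side','top'):
  for n in('part_mid','master_mid','home','pad_top'):
    for r in viewer.pinpoint(n,c)[:2]:print(n,c,round(r['score'],2),W(r['at'],c))
cv2.imwrite('pics/c12.png',np.hstack([cv2.resize(b[160:250,220:345],None,fx=4,fy=4,interpolation=2),cv2.resize(a[255:345,225:300],None,fx=4,fy=4,interpolation=2)])[:,:,::-1])"
```

```text
t: 21.23
ee_pos: [0.5458, 0.011, 0.0191]
eef_rot: [-0.29, -3.128, -0.0]
ft_force: [-0.6, -0.8, -0.0]
finger_gap: 0.055
t: 21.65
ee_pos: [0.5483, -0.0789, 0.1279]
eef_rot: [0.283, 3.122, 0.002]
ft_force: [1.9, -0.0, -1.8]
finger_gap: 0.055
t: 22.07
ee_pos: [0.4516, -0.2098, 0.1241]
eef_rot: [-0.296, -3.125, -0.001]
ft_force: [-1.1, 0.3, -0.4]
finger_gap: 0.0547
(0.6, 18, array([250.9, 299.6]), array([253.3, 302.5]))
part_mid side 0.97 [0.5552 0.0443 0.0364]
master_mid side 0.58 [ 0.6041 -0.2699  0.0221]
home side 0.79 [0.5597 0.1065 0.0151]
home side 0.69 [ 0.2374 -0.3485  0.0141]
pad_top side 0.67 [ 0.6007 -0.279   0.0046]
pad_top side 0.38 [ 0.4217  0.3637 -0.0008]
part_mid top 0.97 [0.5609 0.0467 0.0379]
master_mid top 0.74 [ 0.6113 -0.2723  0.022 ]
home top 0.84 [ 0.2439 -0.346   0.0155]
home top 0.69 [0.5704 0.1034 0.0158]
pad_top top 0.76 [ 0.6051 -0.2731  0.0003]
```

```bash
python3 -c "
import needle as n
print(n.needle('top',.0177))
im=n.cv2.imread('pics/t1.png')[:,:,::-1]
class V: get_image=staticmethod(lambda c:im)
n.viewer=V;print('free',n.needle('top',0))"
python3 - <<'E'
from m import *
for c in('top',):
    M=near('part_mid',c,[.555,.044,.036]);r=cv2.minAreaRect(np.argwhere(M)[:,::-1].astype(np.float32));print(r)
E
```

```text
(0.66, 23, array([242.4, 189.5]), array([234.3, 190.7]))
free (-1.24, 25, array([240.9, 188. ]), array([247.2, 189.6]))
((304.5027770996094, 210.15447998046875), (35.67770767211914, 16.564651489257812), 12.994616508483887)
```

```bash
python3 -c "
from h import *
print(ticket.close_job(),get_state()['t'])"
```

```text
the job is handed in; nothing more can be done
the job is handed in; nothing more can be done
```

The job is handed in at roughly 23 s on the robot's clock; no verdict was reported. My last checks put everything within the limits.

- **Zeroing:** I slid the head down by its fin. After I let go, the needle read about 0.0 rad, in the middle of the green band.
- **Master:** I drew it out along the channel and laid it on the blue pad. The last estimates put its centre within about 10 mm of the pad's (limit 25 mm). I saw it lying flat after release.
- **Kiln prop:** I pushed it in until it stalled against the red stop. The push was about 13 N in total, against about 8 N of sliding resistance just before, so I put the load on the stop at about 5 N. After release it stayed at the stop, with the roller resting on it and the gripper clear.
- **Needle reading:** It read about +0.60 rad from the side camera and +0.66 from the top. That is inside the +0.10 to +0.80 band but above the ideal +0.45. With the roller hanging free (true value −1.2), these readings were off by 0.04 to 0.1 rad, which may account for part of the difference.
- **Less certain:** The two cameras disagreed by up to about 7 mm across the bench (home about 11 mm), so I set the prop's position by feel against the stop and guides. The final close-up went over the picture limit, so the last check rests on numbers alone. I did not re-measure the bystanders, but nothing came near them.

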